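# Weigh a regulator on the notched beam scale

## Robot

A 6-joint arm with a two-finger parallel gripper is mounted at the origin on the work surface. World frame = base frame: x ahead of the robot, y to its left, z up, the work surface at z = 0. Lengths are in m, angles in rad, forces in N, time in s.
With the tool pointing down it reaches from about 0.35 to 0.925 m from the base axis. Payload 6.4 kg.
Tool frame: the origin (TCP) lies at the very end of the fingers, on their centre line; the grasp point (between the pads) lies 19 mm behind it; z points along the fingers, y is the line along which they close (so a half turn about z gives the same grasp; the last joint's range is limited). The gripper opens to 85 mm and grips with 20 to 120 N. Pads are 22 mm wide; open, the fingers measure 114 mm over their backs; the gripper's body (76 mm by 85 mm) begins 54 mm behind the grasp point. The pads swing forward as they close: fully open they stand 13 mm farther back than shut.
Start: joints at [-1.336, 0.245, 1.558, -0, 1.339, -0.174], TCP at [0.258, -0.596, 0.231] pointing down, gripper open.
Joint ranges: [-3.13, 3.13], [-1.02, 2.26], [0.13, 2.54], [-0.95, 4.09], [0.21, 2.88], [-2.74, 2.74]. Speed limits (rad/s): [2.57, 2.57, 3.14, 3.14, 3.14, 3.14].

## Interface

Orientations are given as a 3x3 rotation matrix whose columns are the frame's x, y, z axes.
In Python, from station import readout, imaging, env gives the robot as it stands. The module is installed in compiled form; this text tells all that it offers.
- The arm moves only by the tool send_rows, never from a script. Its argument "series" is a list of rows, each an object of numbers: "x", "y", "z": the shift along the tool's x, y, z in cm; "twist": the turn about the tool's z in degrees. In form: [{"x": .., "y": .., "z": .., "twist": ..}, ...]. A call has 1 to 10 rows; each row shifts and turns the commanded pose from where the row before left it, along the tool's axes as they then stand; what a row does not reach is not made up. A row lasts 1/12 s, in which the tool goes at most 41.7 mm and 7.16 degrees, less where a joint would pass 70% of its speed; a pose out of reach is approached as far as the arm can. A call is refused whole if a number of a shift passes 4.17 or a number of a turn 7.16, either way. A call with a gripper value outside its range is refused whole. "jaw" is the opening in per cent of the stroke, from 0 (shut) to 100 (fully open), set as the call begins (left out, the last holds). The fingers move at their own pace and stop on an object; "squeeze" is the grip in N (left out, the last holds). Time passes only in rows, so rows that do not move let the fingers close. It gives the time, the measured TCP pose, the force, the opening and the grip force at its end, in the units of the state.
- readout.state(): the state, without advancing time (a new reading comes with each control period).
- imaging.read_camera(name): name is "side" or "top" or "wrist"; returns (picture, depth): 400x640x3 uint8, red, green, blue; 400x640 float32, m along the optical axis (not along the pixel's ray), 0 where there is no reading.
- imaging.camera_info(name): a dict with "K" (3x3 intrinsics, pixels), "dist_coeffs" ([k1, k2, p1, p2, k3] as OpenCV has them; the pictures are not rectified), "position" and "rotation" of the camera in the world. Camera axes: x right, y down, z forward; pixel columns grow to the right and rows downward; lengths in m; the calibration is good to about 2 mm. A picture is of the moment at which its call begins: read the wrist's pose just before it. camera_info takes no time and is no camera call; for the wrist camera it gives the pose at the moment of the call.
- env.finish_job(): hands the job in; it is judged then, once.
Trained networks look in the newest picture that a camera, given by its name, has taken for a name from the list of things; names that differ only in an ending like _2 or _b are one class to them, and where a whole thing is asked for, a point or a joint stands for the part that bears it (a point fixed in the world has none). Each returns a list of dicts, best first, with "conf" (0 to 1); they miss things now and then, are a little off and sometimes report something else, mostly with a low value. They report only what shows in the picture. A call takes as long as a camera call. They do not tell look-alikes from the thing itself.
- imaging.look_for(camera, query): "box" ([left, top, width, height] in pixels, round what is visible of it).
The state is a dict: "t": time; "joint_pos": joint angles; "dq": joint speeds; "effort": joint torques, N m; "position": TCP position; "ee_rot": TCP orientation; "contact_force": force on the tool from outside, world axes, zero at the start; "wrist_torque": the same for the moment, N m; "grip_width": finger opening in m; "gripper_force": force on a finger pad.
Only numpy, scipy, OpenCV 4.12 (cv2) and the standard library are available. Lean on these libraries where they do the work, as an engineer would, in place of code of your own. Each camera call takes 0.05 s, during which the arm holds its last target. There are 200 camera calls.

## Task

Stand the regulator that has two gauges gently upright in the middle of the scale's round pan. Then push the steel poise along the notched beam with light fingertip pushes, without pinching it, lifting it off or bearing on the beam, until it is bedded in a notch and the beam's pointer, left alone, comes to rest inside the dark middle band. Leave everything else on the bench where it is.

Things in the scene. Friction and masses are not known exactly. Their poses are not given: they have to be found in the camera images.
- scale: Beam scale, fixed. Origin on the bench under the beam's pivot; +y along the long notched arm to the pointer end, x across the beam, z up. Grey foot 130 (x) x 520 mm (y -180 to 340), 18 mm thick. Two grey posts at x = +-30 mm carry the pivot (50 mm long in y, top 148 mm). White post past the pointer end: 60 x 14 mm at y = 332 mm, top 218 mm, with the dark band
- pivot (a point): Pivot axis of the beam (along the scale's x), 135 mm above the bench. The beam is an aluminium bar 14 mm wide (x), 20 mm high, from 120 mm on the pan side to 300 mm on the pointer side, its notch bottoms 12 mm below the pivot; end stops for the poise at 46 and 292 mm; a dark tare weight hangs under the pan end
- beam (a joint): Beam angle, rad: 0 level, positive = pointer end up (pan heavy: poise must go outward, +y of scale), negative = pointer end down (poise inward). Stops at +-0.14. In the band = within 0.035 of 0. Self-righting: one notch (10 mm) of the poise changes the resting angle by about -0.05 when outward, +0.05 inward, except at the stops. Comes to rest in 1 to 2 s
- pointer_tip (a point): Tip of the pointer at the end of the beam, 320 mm from the pivot, moves up and down in front of the band
- band_centre (a point): Middle of the dark band (21 mm high; thin marks 21 mm apart above and below), where the pointer tip is when the beam is level; fixed to the scale
- notch_line (a point): Point of the beam 12 mm below the pivot; moves with the beam, y along it. On the bar are 21 V notches 10 mm apart, bottoms at 60, 70 .. 260 mm along y, 2.3 mm deep, 25 degree flanks. A bedded poise has its origin 5 mm above this point (frame's z), 7 mm when riding a crest, and sits midway: its teeth 20 mm either side are in notches
- pan_top (a point): Centre of the upper face of the round steel pan, 96 mm across, 5 mm thick, on the short arm 106 mm from the pivot, 180 mm above the bench when the beam is level. A linkage keeps it level; it goes 15 mm up and down with the beam. Empty, it hangs near balance and sinks under a touch: about 1 N takes it to its lower stop
- poise: Steel saddle riding loose on the beam, 0.42 kg, smooth. Origin: centre of the underside of its bridge block, 36 (x) x 50 (y, along the beam) x 30 mm high; two cheeks 8 mm thick hang 28 mm down beside the beam; two teeth 40 mm apart below. Starts 80 to 90 mm from the pivot; balance lies 150 to 240 mm out, by the regulator's mass. Finger force on it: 15 N at most
- poise_in (a point): On the poise's end face towards the pivot, 12 mm above the underside of the bridge, where to push outward; a steady push of about 2 to 5 N carries it over a crest, then it clicks into the next notch. Crests of the beam lie 2.5 mm below the bridge's underside
- poise_out (a point): On the poise's other end face, towards the pointer, 12 mm above the underside of the bridge, where to push it back inward
- regulator: The regulator to weigh, loose, the only one with two gauges. Origin: centre of its underside, z up. Steel body 48 mm across, 40 mm high; neck 28 mm across. Pipe stubs reach 54 mm to +-x at 18 mm height; gauges 38 mm across on the +y and -y sides reach 50 mm out, up to 60 mm high. Mass unknown, 0.29 to 0.61 kg
- knob (a point): Middle of the regulator's round black knob, 77 mm above its underside; knob 38 mm across, from 62 to 92 mm height: the place to grasp
- reg_single_a: Bystander: like the regulator but with one gauge (on its +y side). Origin: centre of its underside
- reg_single_b: Bystander: like the regulator but with one gauge (on its -y side). Origin: centre of its underside
- screwdriver: Bystander: screwdriver lying on the bench, 190 mm
- wrench: Bystander: open wrench lying on the bench, 180 mm
- leak_bottle: Bystander: white bottle, 52 mm across, 130 mm high
- loose_gauge: Bystander: steel gauge case, 44 mm across, 24 mm high
Mind the look-alikes: they are no part of the job. What is shaped like the regulator but red is not meant.

How it is judged:
By the outcome, as a careful person would: the job done as asked, in the order asked, and still so for the second after the job is handed in, with the robot touching nothing.
It also fails if it takes over 72 s, if anything falls off the work surface, if the arm or the gripper's body presses on something with over 40 N, if the wrist force passes 120 N, or if a joint passes its speed limit or range.

## Working session

There is one attempt and no reset: what is moved stays moved. The work goes in short steps, Python scripts to look and compute and a tool call to move; the robot and the scene stay as the last step left them, time stands still between calls to the robot, and variables do not carry over. Pictures are saved under pics/ and viewed, at most 10 in all, crops included, and the job is handed in when it is done.

Besides the shell and the picture viewer there is one more tool, called as a command line: name --argument value ..., lists and objects as JSON in quotes. send_rows: Moves the arm, as the interface text tells. Its arguments: {"type":"object","properties":{"series":{"type":"array"},"jaw":{"type":"number"},"squeeze":{"type":"number"}},"required":["series"]}

```bash
mkdir -p pics; cat > h.py <<'E'
import numpy as np, cv2, json
from station import readout, imaging, env
def snap(cam):
    info=imaging.camera_info(cam); rgb,d=imaging.read_camera(cam)
    return rgb,d,info
def save(rgb,name): cv2.imwrite('pics/'+name,cv2.cvtColor(rgb,cv2.COLOR_RGB2BGR))
def cloud(d,info):
    K=np.array(info['K']);D=np.array(info['dist_coeffs'])
    v,u=np.mgrid[0:d.shape[0],0:d.shape[1]]
    p=cv2.undistortPoints(np.stack([u.ravel(),v.ravel()],1).astype(np.float64)[:,None],K,D)[:,0]
    P=np.c_[p,np.ones(len(p))]*d.reshape(-1,1)
    W=P@np.array(info['rotation']).T+np.array(info['position'])
    W[d.ravel()==0]=np.nan
    return W.reshape(d.shape+(3,))
def proj(p,info):
    R=np.array(info['rotation']);pc=(np.atleast_2d(p)-info['position'])@R
    return cv2.projectPoints(pc,np.zeros(3),np.zeros(3),np.array(info['K']),np.array(info['dist_coeffs']))[0][:,0]
E
python3 - <<'E'
from h import *
np.set_printoptions(precision=3,suppress=True)
s=readout.state();print(s['t'],s['position'],s['ee_rot'],s['contact_force'])
for c in ['top','side']:
    rgb,d,i=snap(c);save(rgb,c+'0.png');np.savez(c+'0.npz',rgb=rgb,d=d,W=cloud(d,i))
    print(c,i['position'],np.array(i['rotation']))
    for q in ['regulator','poise','pan_top','knob','scale']:
        for r in imaging.look_for(c,q)[:4]: print(c,q,np.round(r['box']),round(r['conf'],2))
E
```

```text
0.0 [ 0.258 -0.596  0.23 ] [[ 0.918  0.398 -0.   ]
 [ 0.398 -0.918  0.002]
 [ 0.    -0.002 -1.   ]] [ 0.335 -1.079 -0.244]
top [0.475 0.022 1.332] [[ 0.002 -0.999  0.04 ]
 [-1.    -0.002  0.009]
 [-0.009 -0.04  -0.999]]
top regulator [207. 251.  29.  35.] 0.89
top regulator [205. 204.  28.  32.] 0.83
top poise [314. 184.  17.  12.] 0.63
top poise [333. 115.   9.  46.] 0.47
top poise [234. 172. 164.  43.] 0.42
top pan_top [368. 179.  28.  28.] 0.97
top pan_top [253. 177. 144.  30.] 0.65
top knob [207. 206.  24.  26.] 0.74
top knob [204. 250.  28.  37.] 0.65
top knob [247. 178. 149.  28.] 0.48
top knob [235. 169. 158.  47.] 0.42
top scale [234. 170. 161.  46.] 0.75
top scale [313. 184.  17.  13.] 0.24
side [-0.278  0.768  1.002] [[-0.691 -0.437  0.576]
 [-0.723  0.435 -0.536]
 [-0.016 -0.787 -0.617]]
side regulator [227. 280.  32.  32.] 0.67
side regulator [262. 316.  38.  41.] 0.67
side poise [303. 190.  18.  27.] 0.6
side poise [271. 188.  32.  20.] 0.3
side pan_top [339. 163.  26.  22.] 0.74
side pan_top [239. 159. 130. 121.] 0.46
side knob [228. 284.  29.  29.] 0.65
side knob [261. 317.  38.  40.] 0.56
side scale [236. 163. 132. 116.] 0.8
```

```bash
python3 - <<'E'
from h import *
t=np.load('top0.npz')['rgb'];s=np.load('side0.npz')['rgb']
a=cv2.resize(t[95:320,180:420],None,fx=2.6,fy=2.6,interpolation=cv2.INTER_CUBIC)
save(a,'t0c.png')
save(cv2.resize(s[140:370,190:400],None,fx=2.6,fy=2.6,interpolation=cv2.INTER_CUBIC),'s0c.png')
E
```

```text
(no output)
```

View pics/t0c.png

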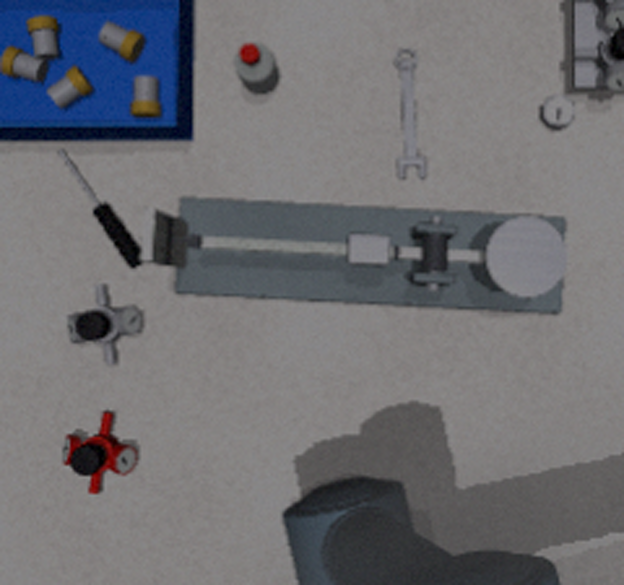

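View pics/s0c.png

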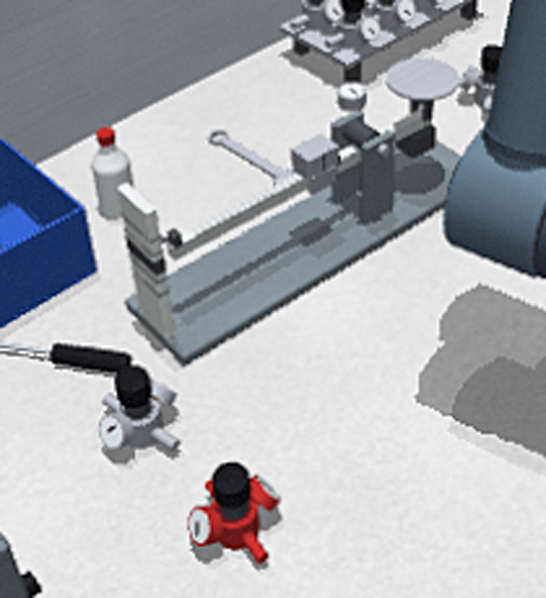

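The top crop shows a steel candidate at (93,325) and a red one at (90,455). The side crop shows another steel one at (490,75), partly behind the arm, and more in a rack. I'll look at the whole pictures.

```bash
python3 - <<'E'
from h import *
t=np.load('top0.npz')['rgb'];s=np.load('side0.npz')['rgb']
g=lambda im:np.clip(im.astype(float)*1.5,0,255).astype(np.uint8)
u=lambda im,f:cv2.resize(im,None,fx=f,fy=f,interpolation=cv2.INTER_CUBIC)
W=np.zeros((600,800,3),np.uint8)
W[:300,:480]=u(g(t),.75)
W[:300,480:800]=u(g(t[195:245,193:246.__int__()]),6)[:300,:318].repeat(1,0) if False else cv2.resize(g(t[195:245,193:246]),(320,300))
W[300:,:400]=cv2.resize(g(t[80:185,380:520]),(400,300))
W[300:,400:]=cv2.resize(g(s[120:225,290:430]),(400,300))
save(W,'m0.png')
E
```

```text
File "<stdin>", line 7
    W[:300,480:800]=u(g(t[195:245,193:246.__int__()]),6)[:300,:318].repeat(1,0) if False else cv2.resize(g(t[195:245,193:246]),(320,300))
                                         ^
SyntaxError: invalid decimal literal
```

```bash
python3 - <<'E'
from h import *
t=np.load('top0.npz')['rgb'];s=np.load('side0.npz')['rgb']
g=lambda im:np.clip(im.astype(float)*1.5,0,255).astype(np.uint8)
W=np.zeros((600,800,3),np.uint8)
W[:300,:480]=cv2.resize(g(t),(480,300),interpolation=cv2.INTER_AREA)
W[:300,480:]=cv2.resize(g(t[195:245,193:246]),(320,300))
W[300:,:400]=cv2.resize(g(t[80:185,380:520]),(400,300))
W[300:,400:]=cv2.resize(g(s[120:225,290:430]),(400,300))
save(W,'m0.png')
E
```

```text
(no output)
```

View pics/m0.png

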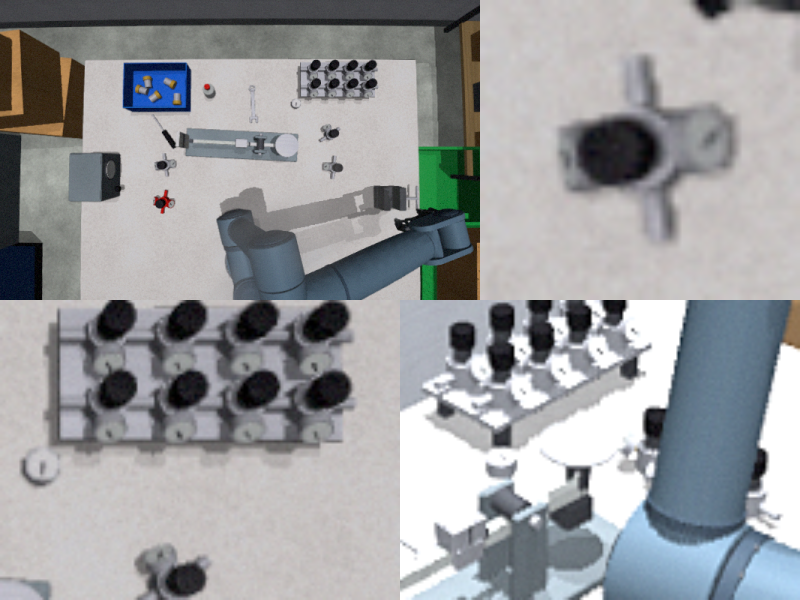

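Top picture: the steel candidates are at (220,219), (438,177) and (443,223), with a red one at (217,270). Only (220,219) has gauges on both sides: the right one is clear in the enlarged crop, and the left one shows past the knob. So that is the regulator. Next I measure.

```bash
python3 - <<'E'
from h import *
np.set_printoptions(precision=4,suppress=True)
z=np.load('top0.npz');W=z['W'];t=z['rgb'].astype(int)
def box(b,zlo,zhi,m=None):
    P=W[b[1]:b[3],b[0]:b[2]].reshape(-1,3);c=t[b[1]:b[3],b[0]:b[2]].reshape(-1,3)
    k=(P[:,2]>zlo)&(P[:,2]<zhi)
    return P[k],c[k]
P,c=box((195,195,250,245),.08,.11);print('knob',len(P),P.mean(0),P.min(0),P.max(0))
P,c=box((195,195,250,245),.01,.075);print('body',len(P),P.mean(0),P.min(0),P.max(0))
Q,c=box((195,195,250,245),.008,.03)
print(Q.round(3)[::6])
P,c=box((355,165,410,220),.15,.2);print('pan',len(P),P.mean(0),P.min(0),P.max(0), np.median(P[:,2]))
P,c=box((225,160,400,225),.01,.025);r=cv2.minAreaRect(P[:,:2].astype(np.float32)*1000);print('foot',r)
P,c=box((305,175,340,205),.145,.17);r=cv2.minAreaRect(P[:,:2].astype(np.float32)*1000);print('poise',len(P),P.mean(0),r)
P,c=box((238,165,260,210),.2,.23);print('post',len(P),P.mean(0),P.min(0),P.max(0))
P,c=box((255,170,310,200),.12,.16);print('beam',len(P),np.polyfit(P[:,1],P[:,0],1),np.polyfit(P[:,1],P[:,2],1),P[:,1].min(),P[:,1].max())
E
```

```text
knob 114 [0.4511 0.3862 0.0911] [0.4311 0.2802 0.0804] [0.5297 0.4091 0.1041]
body 316 [0.4575 0.3723 0.0368] [0.3976 0.2849 0.0101] [0.5334 0.4373 0.0747]
[[0.533 0.36  0.022]
 [0.534 0.342 0.01 ]
 [0.523 0.294 0.02 ]
 [0.513 0.295 0.015]
 [0.502 0.402 0.021]
 [0.498 0.402 0.021]
 [0.495 0.402 0.021]
 [0.491 0.403 0.018]
 [0.488 0.402 0.02 ]
 [0.484 0.397 0.025]
 [0.481 0.391 0.023]
 [0.478 0.388 0.022]
 [0.471 0.38  0.01 ]
 [0.457 0.34  0.029]
 [0.432 0.375 0.016]
 [0.422 0.386 0.024]
 [0.419 0.38  0.023]
 [0.412 0.386 0.025]
 [0.408 0.38  0.023]
 [0.404 0.369 0.009]
 [0.398 0.383 0.021]]
pan 769 [ 0.5333 -0.1472  0.1782] [ 0.4874 -0.1944  0.1725] [ 0.5792 -0.0992  0.1841] 0.17827554514600852
foot ((550.5216674804688, 78.637451171875), (203.29225158691406, 604.4415893554688), 3.1763882637023926)
poise 191 [0.5418 0.0365 0.1579] ((537.7501220703125, 22.67816162109375), (62.82386016845703, 81.32292175292969), 0.02688594162464142)
post 57 [0.5574 0.2815 0.2136] [0.5275 0.2789 0.2   ] [0.5849 0.284  0.2221]
beam 246 [0.0497 0.541 ] [0.0274 0.1223] 0.07705721446751343 0.24730786877967514
```

send_rows --series '[{"x": 2.7,"y": -3.0,"z": -0.6},{"x": 2.7,"y": -3.0,"z": -0.6},{"x": 2.7,"y": -3.0,"z": -0.6},{"x": 2.7,"y": -3.0,"z": -0.6},{"x": 2.7,"y": -3.0,"z": -0.6},{"x": 2.7,"y": -3.0,"z": -0.6},{"x": 2.7,"y": -3.0,"z": -0.6},{"x": 2.7,"y": -3.0,"z": -0.6},{"x": 2.7,"y": -3.0,"z": -0.6},{"x": 2.7,"y": -3.0,"z": -0.6}]' --jaw 100

```text
invalid input at $.series[0]: expected keys x, y, z, twist
```

send_rows --series '[{"x": 2.3,"y": -3.4},{"x": 2.3,"y": -3.4},{"x": 2.3,"y": -3.4},{"x": 2.3,"y": -3.4},{"x": 2.3,"y": -3.4},{"x": 2.3,"y": -3.4},{"x": 2.3,"y": -3.4},{"x": 2.3,"y": -3.4},{"x": 2.3,"y": -3.4},{"x": 2.3,"y": -3.4}]'

```text
invalid input at $.series[0]: expected keys x, y, z, twist
```

```bash
cat >> h.py <<'E'
def go(p,yaw=None,s=None):
    s=s or readout.state();R=np.array(s['ee_rot']);d=R.T@(np.array(p)-s['position'])
    ph=np.degrees(np.arctan2(R[1,0],R[0,0]))
    tw=None if yaw is None else (ph-yaw+180)%360-180
    print('t',round(s['t'],2),'pos',np.round(s['position'],4),'yaw',round(ph,1),'F',np.round(s['contact_force'],2),'w',round(s['grip_width'],4))
    print('tool shift cm',np.round(d*100,2),'twist',None if tw is None else round(tw,1))
E
python3 - <<'E'
from h import *
go([.451,.390,.27],102.5)
print(readout.state()['joint_pos'])
E
```

```text
t 0.6 pos [ 0.2584 -0.5965  0.2313] yaw 23.4 F [ 0.95 -0.07  0.18] w 0.0852
tool shift cm [ 56.88 -82.86  -3.87] twist -79.1
[-1.33610670e+00  2.45071232e-01  1.55779858e+00 -5.31592020e-06
  1.33869481e+00 -1.74083163e-01]
```

send_rows --series '[{"x": 2.7,"y": -3.0,"z": -0.6,"twist": 0},{"x": 2.7,"y": -3.0,"z": -0.6,"twist": 0},{"x": 2.7,"y": -3.0,"z": -0.6,"twist": 0},{"x": 2.7,"y": -3.0,"z": -0.6,"twist": 0},{"x": 2.7,"y": -3.0,"z": -0.6,"twist": 0},{"x": 2.7,"y": -3.0,"z": -0.6,"twist": 0},{"x": 2.7,"y": -3.0,"z": -0.6,"twist": 0},{"x": 2.7,"y": -3.0,"z": -0.6,"twist": 0},{"x": 2.7,"y": -3.0,"z": -0.6,"twist": 0},{"x": 2.7,"y": -3.0,"z": -0.6,"twist": 0}]' --jaw 100

```text
t: 1.43
position: [0.387, -0.212, 0.2918]
ee_rot: [[0.918, 0.397, 0.001], [0.397, -0.918, -0.001], [0.0, 0.001, -1.0]]
contact_force: [0.6, 0.1, -1.0]
grip_width: 0.0856
gripper_force: 0.0
```

send_rows --series '[{"x": 2.3,"y": -3.4,"z": 0,"twist": 0},{"x": 2.3,"y": -3.4,"z": 0,"twist": 0},{"x": 2.3,"y": -3.4,"z": 0,"twist": 0},{"x": 2.3,"y": -3.4,"z": 0,"twist": 0},{"x": 2.3,"y": -3.4,"z": 0,"twist": 0},{"x": 2.3,"y": -3.4,"z": 0,"twist": 0},{"x": 2.3,"y": -3.4,"z": 0,"twist": 0},{"x": 2.3,"y": -3.4,"z": 0,"twist": 0},{"x": 2.3,"y": -3.4,"z": 0,"twist": 0},{"x": 2.3,"y": -3.4,"z": 0,"twist": 0}]'

```text
t: 2.27
position: [0.4627, 0.1919, 0.2916]
ee_rot: [[0.917, 0.398, 0.001], [0.398, -0.917, 0.0], [0.001, 0.0, -1.0]]
contact_force: [1.4, -0.4, -0.3]
grip_width: 0.0853
gripper_force: 0.0
```

```bash
python3 - <<'E'
from h import *
go([.451,.390,.25],102.5)
print(np.round(readout.state()['joint_pos'],2))
E
```

```text
t 2.27 pos [0.4627 0.1919 0.2916] yaw 23.5 F [ 1.37 -0.45 -0.29] w 0.0853
tool shift cm [  6.81 -18.64   4.16] twist -79.0
[ 0.17 -0.16  1.87 -0.    1.43  1.33]
```

send_rows --series '[{"x": 1.36,"y": -3.73,"z": 0.8,"twist": 0},{"x": 1.36,"y": -3.73,"z": 0.8,"twist": 0},{"x": 1.36,"y": -3.73,"z": 0.8,"twist": 0},{"x": 1.36,"y": -3.73,"z": 0.8,"twist": 0},{"x": 1.36,"y": -3.73,"z": 0.8,"twist": 0},{"x": 0,"y": 0,"z": 0,"twist": -7.1},{"x": 0,"y": 0,"z": 0,"twist": -7.1},{"x": 0,"y": 0,"z": 0,"twist": -7.1},{"x": 0,"y": 0,"z": 0,"twist": -7.1},{"x": 0,"y": 0,"z": 0,"twist": -7.1}]'

```text
t: 3.1
position: [0.451, 0.3879, 0.2513]
ee_rot: [[0.511, 0.86, -0.0], [0.86, -0.511, -0.0], [-0.0, -0.0, -1.0]]
contact_force: [0.3, 0.0, -0.3]
grip_width: 0.0855
gripper_force: 0.0
```

send_rows --series '[{"x": 0,"y": 0,"z": 0,"twist": -7.1},{"x": 0,"y": 0,"z": 0,"twist": -7.1},{"x": 0,"y": 0,"z": 0,"twist": -7.1},{"x": 0,"y": 0,"z": 0,"twist": -7.1},{"x": 0,"y": 0,"z": 0,"twist": -7.1},{"x": 0,"y": 0,"z": 0,"twist": -7.1},{"x": 0,"y": 0,"z": 0,"twist": 0}]'

```text
t: 3.68
position: [0.451, 0.3877, 0.2513]
ee_rot: [[-0.202, 0.979, 0.0], [0.979, 0.202, 0.0], [0.0, 0.0, -1.0]]
contact_force: [0.2, 0.2, 1.2]
grip_width: 0.0858
gripper_force: 0.0
```

```bash
python3 - <<'E'
from h import *
np.set_printoptions(precision=4,suppress=True)
rgb,d,i=snap('wrist');W=cloud(d,i);save(rgb,'w1.png')
go([.451,.390,.15],102.5)
k=(abs(W[...,0]-.451)<.08)&(abs(W[...,1]-.39)<.08)
P=W[k];Z=P[:,2]
K=P[(Z>.088)&(Z<.098)];print('knobtop',len(K),K.mean(0),(K.min(0)+K.max(0))/2)
print(cv2.minEnclosingCircle(K[:,:2].astype(np.float32)*1000))
S=P[(Z>.02)&(Z<.03)&(np.hypot(*(P[:,:2]-K.mean(0)[:2]).T)>.04)]
c=K.mean(0)[:2];a=S[:,0]>c[0]
print('stub',len(S),S[a].mean(0),S[~a].mean(0))
G=P[(Z>.03)&(Z<.065)&(np.hypot(*(P[:,:2]-c).T)>.035)];b=G[:,1]>c[1]
print('gauges',b.sum(),(~b).sum(),G[b].mean(0),G[~b].mean(0))
E
```

```text
t 3.73 pos [0.4511 0.3877 0.2514] yaw 101.4 F [-0.55  0.19  0.02] w 0.0854
tool shift cm [ 0.22  0.04 10.14] twist -1.1
knobtop 1096 [0.4492 0.3931 0.0914] [0.4494 0.3925 0.0912]
((449.4226379394531, 392.5234069824219), 18.861637115478516)
stub 344 [0.4945 0.3947 0.0239] [0.4121 0.3989 0.0243]
gauges 449 187 [0.4433 0.4319 0.0413] [0.4546 0.3548 0.0436]
```

View pics/w1.png

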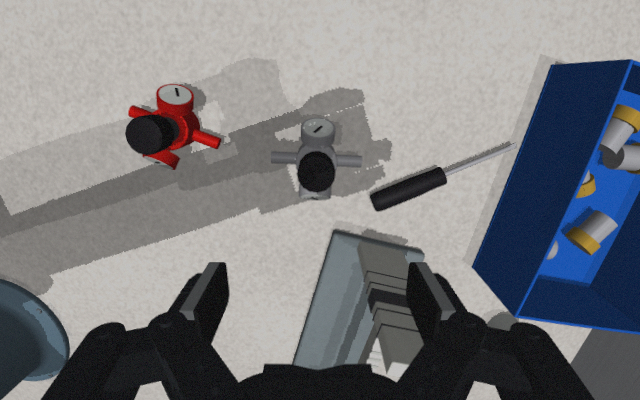

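send_rows --series '[{"x": 0.45,"y": -0.05,"z": 2,"twist": 0},{"x": 0,"y": 0,"z": 3.5,"twist": 0},{"x": 0,"y": 0,"z": 3.5,"twist": 0},{"x": 0,"y": 0,"z": 3.5,"twist": 0},{"x": 0,"y": 0,"z": 3.0,"twist": 0},{"x": 0,"y": 0,"z": 2.0,"twist": 0},{"x": 0,"y": 0,"z": 1.4,"twist": 0},{"x": 0,"y": 0,"z": 0,"twist": 0},{"x": 0,"y": 0,"z": 0,"twist": 0}]'

```text
t: 4.48
position: [0.4498, 0.3921, 0.0624]
ee_rot: [[-0.199, 0.98, -0.0], [0.98, 0.199, -0.0], [-0.0, -0.0, -1.0]]
contact_force: [-0.6, -0.5, -0.1]
grip_width: 0.0855
gripper_force: 0.0
```

send_rows --series '[{"x": 0,"y": 0,"z": 0,"twist": 0},{"x": 0,"y": 0,"z": 0,"twist": 0},{"x": 0,"y": 0,"z": 0,"twist": 0},{"x": 0,"y": 0,"z": 0,"twist": 0},{"x": 0,"y": 0,"z": 0,"twist": 0},{"x": 0,"y": 0,"z": 0,"twist": 0},{"x": 0,"y": 0,"z": 0,"twist": 0},{"x": 0,"y": 0,"z": 0,"twist": 0}]' --jaw 30 --squeeze 35

```text
t: 5.15
position: [0.4501, 0.3925, 0.0636]
ee_rot: [[-0.2, 0.98, 0.001], [0.98, 0.2, 0.001], [0.001, 0.001, -1.0]]
contact_force: [-1.4, -1.1, 6.0]
grip_width: 0.037
gripper_force: 34.7
```

send_rows --series '[{"x": 0,"y": 0,"z": -0.5,"twist": 0},{"x": 0,"y": 0,"z": -1.5,"twist": 0},{"x": 0,"y": 0,"z": -3,"twist": 0},{"x": 0,"y": 0,"z": -4,"twist": 0},{"x": 0,"y": 0,"z": -4,"twist": 0},{"x": 0,"y": 0,"z": -4,"twist": 0},{"x": 0,"y": 0,"z": -4,"twist": 0},{"x": 0,"y": 0,"z": -2.5,"twist": 0},{"x": 0,"y": 0,"z": 0,"twist": 0},{"x": 0,"y": 0,"z": 0,"twist": 0}]'

```text
t: 5.98
position: [0.45, 0.3922, 0.2983]
ee_rot: [[-0.2, 0.98, 0.002], [0.98, 0.2, 0.001], [0.001, 0.002, -1.0]]
contact_force: [0.1, 0.5, -4.0]
grip_width: 0.0375
gripper_force: 36.1
```

```bash
python3 - <<'E'
from h import *
F=[]
for _ in range(6):
    imaging.read_camera('wrist');F.append(readout.state()['contact_force'])
print(np.mean(F,0),np.std(F,0))
rgb,d,i=snap('wrist');W=cloud(d,i)
s=readout.state();c=np.array(s['position'])
k=(np.hypot(W[...,0]-c[0],W[...,1]-c[1])<.07)&(W[...,2]<c[2]+.05)&(W[...,2]>c[2]-.1)
P=W[k];print(len(P),np.percentile(P[:,2]-c[2],[0,1,5]))
go([.5333,-.1472,.32],101.4)
E
```

```text
[ 0.01924415 -0.08516483 -3.12726426] [0.53401559 0.56781473 0.54874132]
19788 [-0.06072301 -0.04534738 -0.04118868]
t 6.33 pos [0.4491 0.3917 0.2954] yaw 101.5 F [ 0.34  0.02 -2.43] w 0.0366
tool shift cm [-54.49  -2.52  -2.4 ] twist 0.1
```

send_rows --series '[{"x": -1.5,"y": -0.1,"z": -1.2,"twist": 0},{"x": -3,"y": -0.1,"z": -1.2,"twist": 0},{"x": -4,"y": -0.2,"z": 0,"twist": 0},{"x": -4,"y": -0.2,"z": 0,"twist": 0},{"x": -4,"y": -0.2,"z": 0,"twist": 0},{"x": -4,"y": -0.2,"z": 0,"twist": 0},{"x": -4,"y": -0.2,"z": 0,"twist": 0},{"x": -4,"y": -0.2,"z": 0,"twist": 0},{"x": -4,"y": -0.2,"z": 0,"twist": 0},{"x": -4,"y": -0.2,"z": 0,"twist": 0}]'

```text
t: 7.17
position: [0.5046, 0.0289, 0.3209]
ee_rot: [[-0.2, 0.98, -0.0], [0.98, 0.2, 0.0], [0.0, -0.0, -1.0]]
contact_force: [1.1, 0.7, -2.5]
grip_width: 0.0369
gripper_force: 36.0
```

send_rows --series '[{"x": -4,"y": -0.2,"z": 0,"twist": 0},{"x": -4,"y": -0.2,"z": 0,"twist": 0},{"x": -4,"y": -0.2,"z": 0,"twist": 0},{"x": -3,"y": -0.2,"z": 0,"twist": 0},{"x": -2,"y": -0.1,"z": 0,"twist": 0},{"x": -1,"y": 0,"z": 0,"twist": 0},{"x": 0,"y": 0,"z": 0,"twist": 0},{"x": 0,"y": 0,"z": 0,"twist": 0}]'

```text
t: 7.83
position: [0.5319, -0.1468, 0.3208]
ee_rot: [[-0.2, 0.98, -0.001], [0.98, 0.2, 0.001], [0.001, -0.001, -1.0]]
contact_force: [0.5, 1.8, -2.4]
grip_width: 0.0372
gripper_force: 36.0
```

```bash
python3 - <<'E'
from h import *
F=[]
for c in ['top','wrist']*4:
    imaging.read_camera(c);F.append(readout.state()['contact_force'][2])
print(np.mean(F),np.std(F))
rgb,d,i=snap('top');W=cloud(d,i)
P=W[160:230,350:415].reshape(-1,3);P=P[(P[:,2]>.15)&(P[:,2]<.19)];print('pan z',np.median(P[:,2]),len(P))
go([.5333,-.1472,.264],101.4)
E
```

```text
-2.820056435088219 0.48405945953762186
pan z 0.17754757105060126 148
t 8.28 pos [ 0.5321 -0.1469  0.3214] yaw 101.6 F [ 0.07 -0.15 -3.5 ] w 0.0373
tool shift cm [-0.05  0.11  5.74] twist 0.2
```

send_rows --series '[{"x": 0,"y": 0.1,"z": 1.5,"twist": 0},{"x": 0,"y": 0,"z": 2.5,"twist": 0},{"x": 0,"y": 0,"z": 1.7,"twist": 0},{"x": 0,"y": 0,"z": 1.0,"twist": 0},{"x": 0,"y": 0,"z": 0.4,"twist": 0},{"x": 0,"y": 0,"z": 0.3,"twist": 0},{"x": 0,"y": 0,"z": 0.3,"twist": 0},{"x": 0,"y": 0,"z": 0.3,"twist": 0},{"x": 0,"y": 0,"z": 0.3,"twist": 0},{"x": 0,"y": 0,"z": 0.3,"twist": 0}]'

```text
t: 9.12
position: [0.5337, -0.1474, 0.2362]
ee_rot: [[-0.2, 0.98, 0.002], [0.98, 0.2, -0.001], [-0.001, 0.002, -1.0]]
contact_force: [1.4, 0.3, -2.4]
grip_width: 0.0369
gripper_force: 36.1
```

send_rows --series '[{"x": 0,"y": 0,"z": 0.2,"twist": 0},{"x": 0,"y": 0,"z": 0.2,"twist": 0},{"x": 0,"y": 0,"z": 0.1,"twist": 0},{"x": 0,"y": 0,"z": 0.1,"twist": 0},{"x": 0,"y": 0,"z": 0,"twist": 0}]'

```text
t: 9.53
position: [0.5329, -0.1471, 0.2291]
ee_rot: [[-0.2, 0.98, -0.0], [0.98, 0.2, 0.0], [0.0, -0.0, -1.0]]
contact_force: [0.1, 0.1, -1.8]
grip_width: 0.0373
gripper_force: 36.1
```

send_rows --series '[{"x": 0,"y": 0,"z": 0.1,"twist": 0},{"x": 0,"y": 0,"z": 0.1,"twist": 0},{"x": 0,"y": 0,"z": 0,"twist": 0}]'

```text
t: 9.78
position: [0.5331, -0.1475, 0.2288]
ee_rot: [[-0.2, 0.98, 0.0], [0.98, 0.2, -0.001], [-0.001, -0.0, -1.0]]
contact_force: [-3.7, 0.3, 5.6]
grip_width: 0.037
gripper_force: 36.7
```

```bash
python3 - <<'E'
from h import *
F=[]
rgb,d,i=snap('top');W=cloud(d,i)
for c in ['wrist']*3:
    imaging.read_camera(c);F.append(readout.state()['contact_force'][2])
print(np.mean(F))
P=W[160:230,350:415].reshape(-1,3);P=P[(P[:,2]>.15)&(P[:,2]<.19)];print('pan z',np.median(P[:,2]),len(P))
go([.5333,-.1472,.264],101.4)
E
```

```text
5.271326176198181
pan z 0.16531676636605774 114
t 9.98 pos [ 0.5331 -0.1475  0.2288] yaw 101.5 F [-3.58  0.47  5.44] w 0.0369
tool shift cm [ 0.02  0.02 -3.52] twist 0.1
```

send_rows --series '[{"x": 0,"y": 0,"z": -0.1,"twist": 0},{"x": 0,"y": 0,"z": 0,"twist": 0}]'

```text
t: 10.15
position: [0.5331, -0.1474, 0.2289]
ee_rot: [[-0.2, 0.98, 0.0], [0.98, 0.2, -0.001], [-0.001, 0.0, -1.0]]
contact_force: [-1.9, 0.6, 1.9]
grip_width: 0.0372
gripper_force: 36.5
```

send_rows --series '[{"x": 0,"y": 0,"z": 0,"twist": 0},{"x": 0,"y": 0,"z": 0,"twist": 0},{"x": 0,"y": 0,"z": 0,"twist": 0},{"x": 0,"y": 0,"z": 0,"twist": 0},{"x": 0,"y": 0,"z": 0,"twist": 0},{"x": 0,"y": 0,"z": 0,"twist": 0},{"x": 0,"y": 0,"z": -1,"twist": 0},{"x": 0,"y": 0,"z": -3,"twist": 0},{"x": 0,"y": 0,"z": -3,"twist": 0},{"x": 0,"y": 0,"z": -3,"twist": 0}]' --jaw 100

```text
t: 10.98
position: [0.5328, -0.147, 0.33]
ee_rot: [[-0.2, 0.98, -0.0], [0.98, 0.2, 0.0], [0.0, -0.0, -1.0]]
contact_force: [0.7, -0.1, -0.8]
grip_width: 0.0853
gripper_force: 0.0
```

```bash
cat >> h.py <<'E'
PV=np.array([.5386,-.0413]);YD=np.array([.0497,1])/np.hypot(.0497,1);XD=np.array([YD[1],-YD[0]])
def scale_pts(W):
    q=W.reshape(-1,3);q=q[~np.isnan(q[:,0])];v=q[:,:2]-PV
    return np.c_[v@XD,v@YD,q[:,2]]
def measure(W):
    q=scale_pts(W)
    b=q[(abs(q[:,0])<.006)&(q[:,1]>.04)&(q[:,1]<.285)&(q[:,2]>.10)&(q[:,2]<.2)]
    # robust line for beam top, poise = points well above
    m=None;best=-1
    for th in np.arange(-.15,.151,.005):
        for o in np.arange(.115,.130,.001):
            n=(abs(b[:,2]-o-np.tan(th)*b[:,1])<.002).sum()
            if n>best: best,m=n,(th,o)
    r=b[:,2]-m[1]-np.tan(m[0])*b[:,1];l=b[abs(r)<.004];f=np.polyfit(l[:,1],l[:,2],1)
    q2=q[(abs(q[:,0])<.016)&(q[:,1]>.03)&(q[:,1]<.29)];h=q2[:,2]-np.polyval(f,q2[:,1])
    t=q2[(h>.029)&(h<.043)];c=np.sort(t[:,1])
    if len(c): print('poise n',len(c),'y range',np.percentile(c,[2,50,98]).round(4),'x',t[:,0].mean().round(4),'z',np.median(t[:,2]).round(4))
    print('beam angle',round(float(np.arctan(f[0])),4),'n',len(l),'z0',round(float(f[1]),4),'beam x',l[:,0].mean().round(4))
E
python3 - <<'E'
from h import *
measure(np.load('top0.npz')['W'])
rgb,d,i=snap('top');W=cloud(d,i);measure(W);save(cv2.resize(rgb[150:250,200:420],None,fx=3.5,fy=3.5,interpolation=cv2.INTER_CUBIC),'t2.png')
rgb,d,i=snap('side');measure(cloud(d,i));save(rgb,'s2.png')
r=[.5386+.042*.0496,-.0413+.042*.9988];print(r);go([*r,.25],87.15)
E
```

```text
poise n 151 y range [0.0556 0.0823 0.104 ] x -0.0002 z 0.1589
beam angle -0.0015 n 199 z0 0.1266 beam x -0.0001
poise n 164 y range [0.0521 0.0766 0.1   ] x -0.0003 z 0.1687
beam angle 0.1407 n 207 z0 0.124 beam x 0.0
poise n 84 y range [0.0576 0.0821 0.1043] x -0.0005 z 0.1673
beam angle 0.1361 n 131 z0 0.1226 beam x -0.0001
[0.5406831999999999, 0.0006496000000000002]
t 11.08 pos [ 0.5354 -0.1483  0.3359] yaw 101.5 F [-0.18 -0.22  0.57] w 0.0855
tool shift cm [14.55  3.42  8.51] twist 14.4
```

View pics/t2.png

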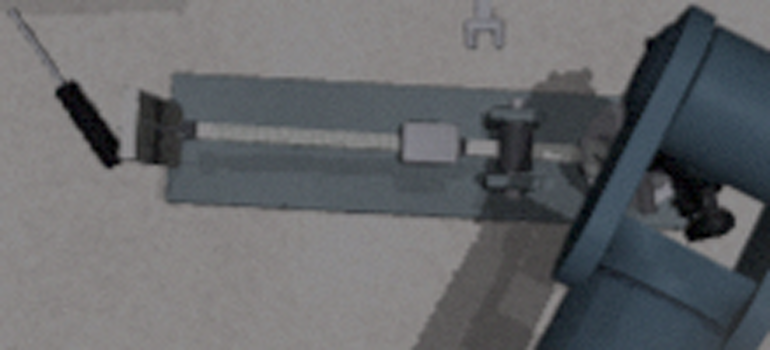

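send_rows --series '[{"x": 3.53,"y": 0.85,"z": 0,"twist": 0},{"x": 3.53,"y": 0.85,"z": 0,"twist": 0},{"x": 3.53,"y": 0.85,"z": 0,"twist": 0},{"x": 3.53,"y": 0.85,"z": 0,"twist": 0},{"x": 0,"y": 0,"z": 0,"twist": 7.15},{"x": 0,"y": 0,"z": 0,"twist": 7.15},{"x": 0,"y": 0,"z": 2.0,"twist": 0},{"x": 0,"y": 0,"z": 4.0,"twist": 0},{"x": 0,"y": 0,"z": 4.0,"twist": 0},{"x": 0,"y": 0,"z": 0,"twist": 0}]' --jaw 0 --squeeze 20

```text
t: 11.92
position: [0.533, -0.0009, 0.2196]
ee_rot: [[0.048, 0.999, -0.015], [0.999, -0.048, 0.003], [0.003, -0.016, -1.0]]
contact_force: [-1.2, 0.1, -0.9]
grip_width: -0.0001
gripper_force: 0.0
```

```bash
python3 - <<'E'
from h import *
go([.5405,-.0033,.151],87.15)
rgb,d,i=snap('side');measure(cloud(d,i));W=cloud(d,i);q=scale_pts(W)
# regulator check from side: points above pan
k=q[(abs(q[:,1]+.106)<.07)&(abs(q[:,0])<.07)&(q[:,2]>.24)&(q[:,2]<.27)];print('knob',len(k),k.mean(0).round(4),k.max(0).round(4))
save(cv2.resize(rgb[120:260,220:400],None,fx=4,fy=4,interpolation=cv2.INTER_CUBIC),'s3.png')
go([.5405,-.0033,.151],87.15)
E
```

```text
t 11.92 pos [ 0.533  -0.0009  0.2196] yaw 87.2 F [-1.15  0.09 -0.9 ] w -0.0001
tool shift cm [-0.22  0.86  6.85] twist 0.1
poise n 81 y range [0.0556 0.0815 0.104 ] x -0.0012 z 0.167
beam angle 0.1345 n 122 z0 0.1231 beam x 0.0005
knob 95 [-0.0071 -0.0981  0.2511] [ 0.0127 -0.081   0.2582]
t 11.97 pos [ 0.5351 -0.0014  0.2239] yaw 87.2 F [ 0.55  0.24 -0.8 ] w -0.0
tool shift cm [-0.18  0.62  7.29] twist 0.1
```

View pics/s3.png

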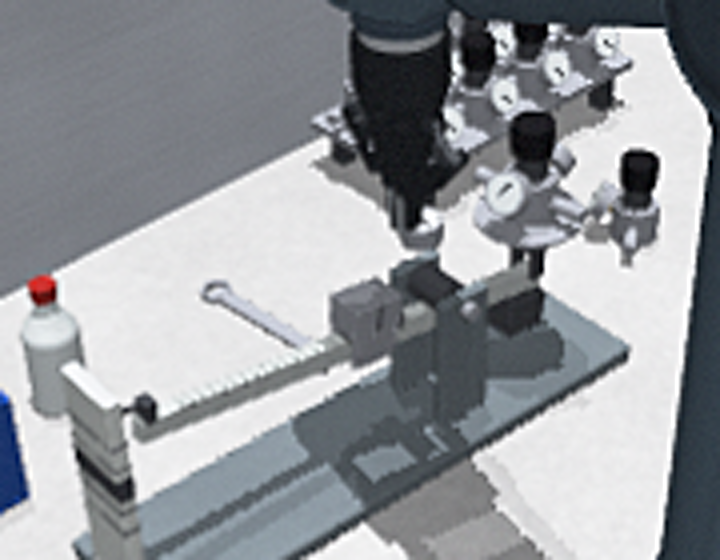

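The side crop shows the regulator upright on the pan at (530,190), the pointer up at (148,408), and the closed fingers above the gap beside the pivot posts. Now I go down into the gap.

send_rows --series '[{"x": 0,"y": 0,"z": 0,"twist": 0},{"x": -0.2,"y": 0.5,"z": 2,"twist": 0},{"x": 0,"y": 0,"z": 2.0,"twist": 0},{"x": 0,"y": 0,"z": 0,"twist": 0},{"x": 0,"y": 0,"z": 0,"twist": 0}]'

```text
t: 12.38
position: [0.544, -0.0045, 0.1904]
ee_rot: [[0.049, 0.999, 0.002], [0.999, -0.049, -0.0], [-0.0, 0.002, -1.0]]
contact_force: [-0.4, 0.2, 0.2]
grip_width: -0.0
gripper_force: 0.0
```

```bash
python3 - <<'E'
from h import *
go([.5405,-.0033,.151],87.15)
E
```

```text
t 12.38 pos [ 0.544  -0.0045  0.1904] yaw 87.2 F [-0.4   0.22  0.24] w -0.0
tool shift cm [ 0.1  -0.37  3.94] twist 0.1
```

send_rows --series '[{"x": 0.05,"y": -0.35,"z": 1.5,"twist": 0},{"x": 0,"y": 0,"z": 1.5,"twist": 0},{"x": 0,"y": 0,"z": 0.9,"twist": 0},{"x": 0,"y": 0,"z": 0,"twist": 0},{"x": 0,"y": 0,"z": 0,"twist": 0}]'

```text
t: 12.8
position: [0.5404, -0.0038, 0.1507]
ee_rot: [[0.048, 0.999, 0.002], [0.999, -0.048, -0.0], [-0.0, 0.002, -1.0]]
contact_force: [-0.4, 0.5, 0.9]
grip_width: 0.0
gripper_force: 0.0
```

send_rows --series '[{"x": 0.15,"y": 0,"z": 0,"twist": 0},{"x": 0.15,"y": 0,"z": 0,"twist": 0},{"x": 0.15,"y": 0,"z": 0,"twist": 0},{"x": 0.15,"y": 0,"z": 0,"twist": 0}]'

```text
t: 13.13
position: [0.5409, 0.0013, 0.1508]
ee_rot: [[0.048, 0.999, 0.003], [0.999, -0.048, -0.003], [-0.003, 0.003, -1.0]]
contact_force: [0.1, -5.3, 1.1]
grip_width: 0.0001
gripper_force: 2.8
```

send_rows --series '[{"x": 0.1,"y": 0,"z": 0,"twist": 0},{"x": 0.1,"y": 0,"z": -0.02,"twist": 0},{"x": 0.1,"y": 0,"z": -0.02,"twist": 0},{"x": 0.1,"y": 0,"z": -0.02,"twist": 0}]'

```text
t: 13.47
position: [0.5403, 0.0067, 0.1504]
ee_rot: [[0.049, 0.999, 0.001], [0.999, -0.049, 0.001], [0.001, 0.001, -1.0]]
contact_force: [0.6, 0.1, 1.3]
grip_width: -0.0
gripper_force: 0.0
```

```bash
python3 - <<'E'
from h import *
rgb,d,i=snap('side');measure(cloud(d,i));go([.5405,-.0033,.151],87.15)
E
```

```text
poise n 109 y range [0.0483 0.0826 0.1125] x -0.0021 z 0.1672
beam angle 0.1325 n 121 z0 0.1215 beam x -0.0004
t 13.52 pos [0.5401 0.007  0.1501] yaw 87.2 F [0.1  0.74 0.24] w -0.0003
tool shift cm [-1.03  0.09 -0.09] twist 0.1
```

send_rows --series '[{"x": 0.2,"y": 0,"z": -0.03,"twist": 0},{"x": 0.2,"y": 0,"z": -0.03,"twist": 0},{"x": 0.2,"y": 0,"z": -0.03,"twist": 0},{"x": 0.2,"y": 0,"z": -0.03,"twist": 0},{"x": 0.2,"y": 0,"z": -0.03,"twist": 0},{"x": 0.2,"y": 0,"z": -0.02,"twist": 0},{"x": 0.2,"y": 0,"z": -0.02,"twist": 0},{"x": 0.2,"y": 0,"z": -0.02,"twist": 0},{"x": 0.2,"y": 0,"z": -0.02,"twist": 0},{"x": 0.2,"y": 0,"z": -0.02,"twist": 0}]'

```text
t: 14.35
position: [0.541, 0.0265, 0.1524]
ee_rot: [[0.048, 0.999, 0.0], [0.999, -0.048, -0.0], [-0.0, 0.0, -1.0]]
contact_force: [-0.6, -3.2, -0.2]
grip_width: -0.0002
gripper_force: 1.6
```

send_rows --series '[{"x": 0.2,"y": 0,"z": -0.03,"twist": 0},{"x": 0.2,"y": 0,"z": -0.03,"twist": 0},{"x": 0.2,"y": 0,"z": -0.03,"twist": 0},{"x": 0.2,"y": 0,"z": -0.03,"twist": 0},{"x": 0.2,"y": 0,"z": -0.03,"twist": 0},{"x": 0.2,"y": 0,"z": -0.02,"twist": 0},{"x": 0.2,"y": 0,"z": -0.02,"twist": 0},{"x": 0.2,"y": 0,"z": -0.02,"twist": 0},{"x": 0.2,"y": 0,"z": -0.02,"twist": 0}]'

```text
t: 15.1
position: [0.5419, 0.0444, 0.1547]
ee_rot: [[0.048, 0.999, 0.0], [0.999, -0.048, -0.0], [-0.0, 0.0, -1.0]]
contact_force: [0.0, -3.2, 1.0]
grip_width: 0.0003
gripper_force: 1.9
```

```bash
python3 - <<'E'
from h import *
rgb,d,i=snap('side');measure(cloud(d,i));go([.5405,-.0033,.151],87.15)
E
```

```text
poise n 122 y range [0.0854 0.1196 0.1507] x -0.0015 z 0.1639
beam angle 0.0487 n 132 z0 0.1223 beam x -0.0005
t 15.15 pos [0.5419 0.0448 0.1547] yaw 87.2 F [-0.34 -2.25  0.59] w -0.0001
tool shift cm [-4.81  0.09  0.37] twist 0.1
```

send_rows --series '[{"x": -0.4,"y": 0,"z": 0,"twist": 0},{"x": -0.6,"y": 0,"z": 0,"twist": 0},{"x": 0,"y": 0,"z": 0,"twist": 0},{"x": 0,"y": 0,"z": 0,"twist": 0},{"x": 0,"y": 0,"z": 0,"twist": 0},{"x": 0,"y": 0,"z": 0,"twist": 0},{"x": 0,"y": 0,"z": 0,"twist": 0},{"x": 0,"y": 0,"z": 0,"twist": 0},{"x": 0,"y": 0,"z": 0,"twist": 0},{"x": 0,"y": 0,"z": 0,"twist": 0}]'

```text
t: 15.98
position: [0.5414, 0.0344, 0.1547]
ee_rot: [[0.048, 0.999, -0.0], [0.999, -0.048, 0.0], [0.0, -0.0, -1.0]]
contact_force: [-0.5, -1.0, 0.4]
grip_width: 0.0001
gripper_force: 0.0
```

```bash
python3 - <<'E'
from h import *
for c in ['side','top','side']:
    rgb,d,i=snap(c);print(c);measure(cloud(d,i))
go([.5405,-.0033,.151],87.15)
E
```

```text
side
poise n 127 y range [0.0764 0.1147 0.1443] x -0.0024 z 0.172
beam angle 0.1371 n 128 z0 0.1222 beam x -0.0002
top
beam angle 0.1418 n 133 z0 0.1229 beam x -0.0
side
poise n 119 y range [0.0771 0.1121 0.1442] x -0.0025 z 0.172
beam angle 0.1373 n 115 z0 0.1223 beam x -0.0001
t 16.13 pos [0.5414 0.0344 0.1547] yaw 87.2 F [ 0.11 -0.08 -0.71] w 0.0002
tool shift cm [-3.77  0.09  0.37] twist 0.1
```

send_rows --series '[{"x": 0,"y": 0,"z": 0.4,"twist": 0},{"x": 0.2,"y": 0,"z": 0.3,"twist": 0},{"x": 0.2,"y": 0,"z": 0,"twist": 0},{"x": 0.2,"y": 0,"z": 0,"twist": 0},{"x": 0.2,"y": 0,"z": 0,"twist": 0},{"x": 0.2,"y": 0,"z": 0,"twist": 0},{"x": 0.2,"y": 0,"z": 0,"twist": 0},{"x": 0.2,"y": 0,"z": 0,"twist": 0},{"x": 0.2,"y": 0,"z": 0,"twist": 0}]'

```text
t: 16.88
position: [0.5423, 0.0506, 0.1478]
ee_rot: [[0.048, 0.999, 0.0], [0.999, -0.048, 0.0], [0.0, 0.0, -1.0]]
contact_force: [0.5, -2.8, 0.3]
grip_width: -0.0
gripper_force: 1.5
```

send_rows --series '[{"x": 0.2,"y": 0,"z": 0,"twist": 0},{"x": 0.2,"y": 0,"z": 0,"twist": 0},{"x": 0.2,"y": 0,"z": 0,"twist": 0},{"x": 0.2,"y": 0,"z": 0,"twist": 0},{"x": 0.2,"y": 0,"z": 0,"twist": 0}]'

```text
t: 17.3
position: [0.5426, 0.0609, 0.1477]
ee_rot: [[0.048, 0.999, -0.0], [0.999, -0.048, 0.001], [0.001, -0.0, -1.0]]
contact_force: [0.2, -2.7, 0.1]
grip_width: -0.0002
gripper_force: 1.5
```

send_rows --series '[{"x": -0.4,"y": 0,"z": 0,"twist": 0},{"x": -0.6,"y": 0,"z": 0,"twist": 0},{"x": 0,"y": 0,"z": 0,"twist": 0},{"x": 0,"y": 0,"z": 0,"twist": 0},{"x": 0,"y": 0,"z": 0,"twist": 0},{"x": 0,"y": 0,"z": 0,"twist": 0},{"x": 0,"y": 0,"z": 0,"twist": 0},{"x": 0,"y": 0,"z": 0,"twist": 0},{"x": 0,"y": 0,"z": 0,"twist": 0},{"x": 0,"y": 0,"z": 0,"twist": 0}]'

```text
t: 18.13
position: [0.5422, 0.0504, 0.1477]
ee_rot: [[0.048, 0.999, 0.0], [0.999, -0.048, 0.0], [0.0, 0.0, -1.0]]
contact_force: [-0.3, 0.5, -0.6]
grip_width: 0.0
gripper_force: 0.0
```

```bash
python3 - <<'E'
from h import *
for c in ['side']:
    rgb,d,i=snap(c);print(c);measure(cloud(d,i))
go([.5405,-.0033,.151],87.15)
E
```

```text
side
poise n 123 y range [0.0919 0.1348 0.1653] x -0.0017 z 0.1682
beam angle 0.0897 n 134 z0 0.1218 beam x -0.0003
t 18.18 pos [0.5422 0.0504 0.1477] yaw 87.2 F [-0.52 -1.16  0.2 ] w -0.0002
tool shift cm [-5.37  0.09 -0.33] twist 0.1
```

send_rows --series '[{"x": 0.2,"y": 0,"z": 0.3,"twist": 0},{"x": 0.2,"y": 0,"z": 0.1,"twist": 0},{"x": 0.2,"y": 0,"z": 0,"twist": 0},{"x": 0.2,"y": 0,"z": 0,"twist": 0},{"x": 0.2,"y": 0,"z": 0,"twist": 0},{"x": 0.2,"y": 0,"z": 0.1,"twist": 0},{"x": 0.2,"y": 0,"z": 0.1,"twist": 0},{"x": 0.2,"y": 0,"z": 0.1,"twist": 0},{"x": 0.2,"y": 0,"z": 0,"twist": 0},{"x": 0.2,"y": 0,"z": 0,"twist": 0}]'

```text
t: 19.02
position: [0.5431, 0.071, 0.1405]
ee_rot: [[0.049, 0.999, -0.0], [0.999, -0.049, 0.001], [0.001, -0.0, -1.0]]
contact_force: [0.2, 0.2, 0.2]
grip_width: -0.0002
gripper_force: 0.0
```

```bash
python3 - <<'E'
from h import *
for c in ['side']:
    rgb,d,i=snap(c);print(c);measure(cloud(d,i))
go([.5405,-.0033,.151],87.15)
E
```

```text
side
poise n 122 y range [0.116  0.1477 0.1775] x -0.0013 z 0.1614
beam angle 0.0416 n 131 z0 0.1214 beam x -0.0
t 19.07 pos [0.5431 0.0711 0.1406] yaw 87.2 F [-0.74 -0.26  0.24] w -0.0
tool shift cm [-7.45  0.1  -1.04] twist 0.1
```

send_rows --series '[{"x": 0.15,"y": 0,"z": 0,"twist": 0},{"x": 0.15,"y": 0,"z": 0.1,"twist": 0},{"x": 0.15,"y": 0,"z": 0,"twist": 0},{"x": 0.15,"y": 0,"z": 0,"twist": 0},{"x": 0.15,"y": 0,"z": 0,"twist": 0},{"x": 0.1,"y": 0,"z": 0,"twist": 0}]'

```text
t: 19.57
position: [0.5436, 0.0794, 0.1397]
ee_rot: [[0.049, 0.999, 0.0], [0.999, -0.049, 0.001], [0.001, 0.0, -1.0]]
contact_force: [0.3, -1.8, -1.3]
grip_width: 0.0002
gripper_force: 0.0
```

```bash
python3 - <<'E'
from h import *
for c in ['side']:
    rgb,d,i=snap(c);print(c);measure(cloud(d,i))
go([.5405,-.0033,.151],87.15)
E
```

```text
side
poise n 134 y range [0.1216 0.157  0.1877] x -0.0023 z 0.1581
beam angle 0.0163 n 130 z0 0.1215 beam x -0.0005
t 19.62 pos [0.5436 0.0795 0.1397] yaw 87.2 F [-0.91 -0.53 -0.03] w -0.0001
tool shift cm [-8.28  0.09 -1.13] twist 0.1
```

send_rows --series '[{"x": -0.4,"y": 0,"z": 0,"twist": 0},{"x": -0.8,"y": 0,"z": 0,"twist": 0},{"x": 0,"y": 0,"z": -2,"twist": 0},{"x": 0,"y": 0,"z": -4,"twist": 0},{"x": 0,"y": 0,"z": -4,"twist": 0},{"x": 0,"y": -4,"z": -1,"twist": 0},{"x": 0,"y": -4,"z": 0,"twist": 0},{"x": 0,"y": -4,"z": 0,"twist": 0},{"x": 0,"y": -4,"z": 0,"twist": 0},{"x": 0,"y": 0,"z": 0,"twist": 0}]'

```text
t: 20.45
position: [0.3774, 0.0751, 0.2484]
ee_rot: [[0.048, 0.999, -0.001], [0.999, -0.048, 0.0], [0.0, -0.001, -1.0]]
contact_force: [0.4, -0.9, -0.8]
grip_width: 0.0002
gripper_force: 0.0
```

send_rows --series '[{"x": 0,"y": 0,"z": 0,"twist": 0},{"x": 0,"y": 0,"z": 0,"twist": 0},{"x": 0,"y": 0,"z": 0,"twist": 0},{"x": 0,"y": 0,"z": 0,"twist": 0},{"x": 0,"y": 0,"z": 0,"twist": 0},{"x": 0,"y": 0,"z": 0,"twist": 0},{"x": 0,"y": 0,"z": 0,"twist": 0},{"x": 0,"y": 0,"z": 0,"twist": 0},{"x": 0,"y": 0,"z": 0,"twist": 0},{"x": 0,"y": 0,"z": 0,"twist": 0}]'

```text
t: 21.28
position: [0.3832, 0.0746, 0.2497]
ee_rot: [[0.048, 0.999, -0.0], [0.999, -0.048, 0.0], [0.0, -0.0, -1.0]]
contact_force: [-0.6, -0.3, 0.1]
grip_width: 0.0
gripper_force: 0.0
```

```bash
python3 - <<'E'
from h import *
for c in ['side','top','side','top']:
    rgb,d,i=snap(c);print(c);measure(cloud(d,i))
    if c=='side': save(cv2.resize(rgb[120:280,220:400],None,fx=3.7,fy=3.7,interpolation=cv2.INTER_CUBIC),'s5.png')
E
```

```text
side
poise n 106 y range [0.1394 0.1651 0.189 ] x -0.0004 z 0.1546
beam angle -0.0085 n 122 z0 0.1226 beam x -0.0003
top
poise n 165 y range [0.1358 0.1584 0.1829] x -0.0001 z 0.1568
beam angle -0.0087 n 186 z0 0.1247 beam x 0.0
side
poise n 106 y range [0.1386 0.1652 0.1891] x -0.0008 z 0.1548
beam angle -0.0071 n 133 z0 0.1223 beam x -0.0
top
poise n 161 y range [0.1357 0.1583 0.183 ] x 0.0001 z 0.1568
beam angle -0.0153 n 189 z0 0.1254 beam x -0.0
```

View pics/s5.png

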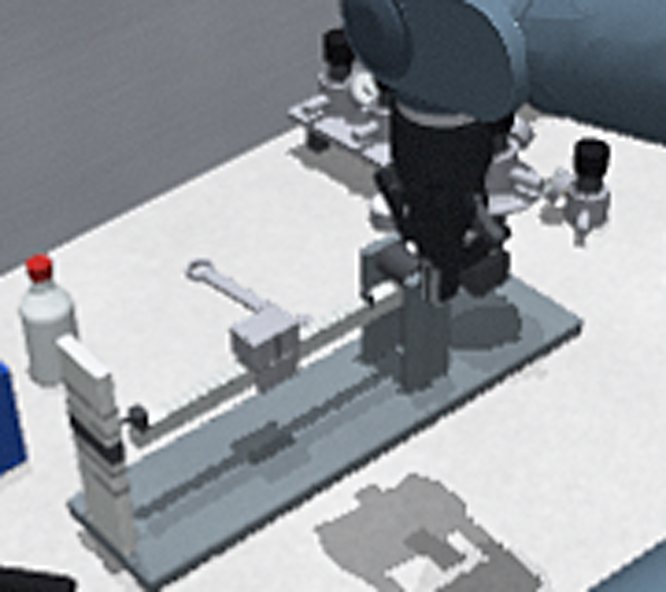

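The side crop shows the pointer tip at (137,417) and the poise seated on the beam at (265,340). The depth fit gives a resting angle of about -0.01 rad, inside the band. One last check: is the regulator centred on the pan?

```bash
python3 - <<'E'
from h import *
rgb,d,i=snap('top');W=cloud(d,i);measure(W);q=scale_pts(W)
k=q[(abs(q[:,1]+.106)<.06)&(abs(q[:,0])<.06)&(q[:,2]>.262)&(q[:,2]<.285)];print('knob',len(k),k.mean(0).round(4),((k.min(0)+k.max(0))/2).round(4))
p=q[(np.hypot(q[:,1]+.106,q[:,0])<.05)&(q[:,2]>.17)&(q[:,2]<.19)];print('pan z',np.median(p[:,2]))
print(readout.state()['contact_force'],readout.state()['t'])
if len(k)>20 and np.hypot(k[:,0].mean(),k[:,1].mean()+.106)<.01: print(env.finish_job())
E
```

```text
poise n 161 y range [0.1356 0.1598 0.1831] x 0.0 z 0.157
beam angle -0.0101 n 197 z0 0.1245 beam x -0.0001
knob 144 [-0.0009 -0.1059  0.2717] [-0.0006 -0.1063  0.2694]
pan z 0.1800408138151024
[0.57586854 0.10051771 1.06094598] 21.5333
the job is handed in; nothing more can be done
None
```

The two-gauge regulator stands upright within about 1 mm of the pan's centre, the poise is bedded in the notch position at 160 mm, the beam rests at about -0.01 rad inside the dark band, and the job was handed in at 21.5 s.

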